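# Find the socket key that fits the digestion vessel

### The job

The digestion vessel in the blue bench clamp is to be opened: try the T-handle socket keys from the rack on its hex nut until you find the one that fits snugly (not a size too large), standing any that does not fit back upright, fully down in the rack. Finish while still gripping the right key by its handle, with its socket fully down on the nut and the key upright, ready to turn; leave everything else on the bench where it is.

Things in the scene. Friction and masses are not known exactly. Their poses are not given: they have to be found in the camera images.
- key_red: T-handle socket key, red rings and bar tips, smallest of three; outwardly alike. Stands socket-down in the rack. Origin: centre of the open mouth (bottom end), z up the shaft, x along the cross-bar. Height 126 mm, 0.4 kg. Socket 36 mm wide outside, 46 mm tall; 16 mm shaft above. Six-sided opening 17.2 mm across flats, 20 mm deep, a corner towards +x.
- key_yellow: T-handle socket key, yellow rings and bar tips, middle of three; outwardly alike. Stands socket-down in the rack. Origin: centre of the open mouth (bottom end), z up the shaft, x along the cross-bar. Height 126 mm, 0.4 kg. Socket 36 mm wide outside, 46 mm tall; 16 mm shaft above. Six-sided opening 21.2 mm across flats, 20 mm deep, a corner towards +x.
- key_blue: T-handle socket key, blue rings and bar tips, largest of three; outwardly alike. Stands socket-down in the rack. Origin: centre of the open mouth (bottom end), z up the shaft, x along the cross-bar. Height 126 mm, 0.4 kg. Socket 36 mm wide outside, 46 mm tall; 16 mm shaft above. Six-sided opening 25.2 mm across flats, 20 mm deep, a corner towards +x.
- key_red_hub (a point): Centre of that key's handle hub, 112 mm above the mouth: a block 26 mm along the key's x, 18 mm along y, 28 mm tall, to be pinched on its flat sides (facing +y and -y). The 10 mm thick cross-bar, 116 mm long along x, runs through it.
- key_yellow_hub (a point): Centre of that key's handle hub, 112 mm above the mouth: a block 26 mm along the key's x, 18 mm along y, 28 mm tall, to be pinched on its flat sides (facing +y and -y). The 10 mm thick cross-bar, 116 mm long along x, runs through it.
- key_blue_hub (a point): Centre of that key's handle hub, 112 mm above the mouth: a block 26 mm along the key's x, 18 mm along y, 28 mm tall, to be pinched on its flat sides (facing +y and -y). The 10 mm thick cross-bar, 116 mm long along x, runs through it.
- rack: Wooden key rack fixed to the bench, a block 80 mm (its x) by 270 mm (its y) and 70 mm high with three round holes in a row along its y, 95 mm apart, one key in each. Origin: centre of its underside. Holes are 39 mm wide with a 3 mm chamfer and 58 mm deep; a key standing in one has its mouth 12 mm above the bench.
- rack_hole0 (a point): Centre of a rack hole's mouth, at the top face of the rack (70 mm above the bench).
- rack_hole1 (a point): Centre of a rack hole's mouth, at the top face of the rack (70 mm above the bench).
- rack_hole2 (a point): Centre of a rack hole's mouth, at the top face of the rack (70 mm above the bench).
- holder: Blue bench clamp fixed to the bench, with two vee jaws and a screw, gripping the vessel to be opened. Origin: centre of its underside, on the vessel's axis. Base plate 12 mm thick (the vessel stands on it), jaws 52 mm high; all within 130 mm of its axis. A key fully seated on the nut rests on the vessel's cap, its mouth 96 mm above the bench; one too small stops on the nut, about 15 mm higher; one too large drops on but is loose.
- vessel_a: One of three like steel digestion vessels, fixed; which one is in the clamp changes. Cap 68 mm wide. Origin: centre of underside, 12 mm above the bench; z up. Brass hex nut in mid-cap, 84 to 100 mm above the origin, 2.5 mm chamfer on top, a corner towards the vessel's x, tight (does not turn); 16, 20 or 24 mm across flats, different on each vessel.
- vessel_b: One of three like steel digestion vessels, fixed; which one is in the clamp changes. Cap 68 mm wide. Origin: centre of underside, 12 mm above the bench; z up. Brass hex nut in mid-cap, 84 to 100 mm above the origin, 2.5 mm chamfer on top, a corner towards the vessel's x, tight (does not turn); 16, 20 or 24 mm across flats, different on each vessel.
- vessel_c: One of three like steel digestion vessels, fixed; which one is in the clamp changes. Cap 68 mm wide. Origin: centre of underside, 12 mm above the bench; z up. Brass hex nut in mid-cap, 84 to 100 mm above the origin, 2.5 mm chamfer on top, a corner towards the vessel's x, tight (does not turn); 16, 20 or 24 mm across flats, different on each vessel.
- block: Aluminium cool-down block fixed to the bench, 100 by 200 mm, with the other two vessels in its wells (their nuts end 112 mm above the bench). Origin: centre of its underside.
- beaker: Bystander: glass beaker, 52 mm wide, 70 mm tall, standing. Origin: centre of its underside.
- dish: Bystander: closed Petri dish, 90 mm wide, 15 mm high. Origin: centre of its underside.
- vial: Bystander: brown glass jar with black cap, 38 mm wide, 72 mm tall, standing. Origin: centre of its underside.
- liner: Bystander: white plastic vessel liner cup, 42 mm wide, 52 mm tall, standing. Origin: centre of its underside.
- seal: Bystander: white sealing ring lying flat, 52 mm wide, 6 mm high. Origin: centre of its underside.
- marker_blue: Bystander: marker pen with blue cap lying flat, 133 mm long, 18 mm thick. Origin: centre of its underside.
- marker_green: Bystander: marker pen with green cap lying flat, 133 mm long, 18 mm thick. Origin: centre of its underside.

How it is judged:
By the outcome, as a careful person would: the job done as asked, in the order asked, and still so for the second after the job is handed in, while the arm keeps its last pose, push and grip.
It also fails if it takes over 72 s, if anything falls off the work surface, if the arm or the gripper's body presses on something with over 40 N, if the wrist force passes 120 N, or if a joint passes its speed limit or range.

### The arm

A 6-joint arm with a two-finger parallel gripper is mounted at the origin on the work surface. World frame = base frame: x ahead of the robot, y to its left, z up, the work surface at z = 0. Lengths are in m, angles in rad, forces in N, time in s.
With the tool pointing down it reaches from about 0.25 to 0.775 m from the base axis. Payload 4 kg.
Tool frame: the origin (TCP) lies where the fingers leave the gripper's body, on its centre line; the fingertips stand 97 mm ahead of it and the grasp point (between the pads) lies 78 mm ahead of it; z points along the fingers, x is the direction in which the jaws open and shut, and the axes are right-handed (so a half turn about z gives the same grasp; the last joint's range is limited). The gripper opens to 94 mm and grips with 3 to 60 N. Pads are 16 mm wide; open, the fingers measure 119 mm over their backs; the gripper's body (75 mm by 177 mm) begins 78 mm behind the grasp point.
Start: joints at [1.202, 0.087, 1.371, -0, 1.684, -0.103], TCP at [0.144, 0.531, 0.303] pointing down, gripper open.
Joint ranges: [-3.1, 3.1], [-0.76, 2.03], [0.27, 2.55], [-1.08, 4.22], [0.17, 2.65], [-2.57, 2.57]. Speed limits (rad/s): [2.79, 2.79, 3.14, 3.14, 3.14, 3.14].

### API

Orientations are given as [roll, pitch, yaw] about the fixed x, y, z axes, in that order (R = Rz(yaw) Ry(pitch) Rx(roll)).
In Python, from bench import * gives the robot as it stands.
- The arm moves only by the tool jog_arm, never from a script. Its argument "moves" is a list of rows, each a list of 7 numbers: the turn, a rotation vector about the world's x, y, z in rad, then the shift along the world's x, y, z in mm, then the finger opening in mm, from 0 to 94. In form: [[rx, ry, rz, tx, ty, tz, fingers], ...]. A call has 1 to 12 rows; each row shifts and turns the commanded pose from where the row before left it; what a row does not reach is not made up. A row lasts 1/8 s, in which the tool goes at most 62.5 mm and 10.7 degrees, less where a joint would pass 70% of its speed; a pose out of reach is approached as far as the arm can. A call is refused whole if a number of a shift passes 62.5 or a number of a turn 0.188, either way. A call with a gripper value outside its range is refused whole. The fingers move at their own pace and stop on an object; the grip force is fixed at half the most. Time passes only in rows, so rows that do not move let the fingers close. It gives the time, the measured TCP pose, the force and the opening at its end, in the units of the state.
- get_obs(): the state, without advancing time (a new reading comes with each control period).
- snapshot(name): name is "scene" or "top" or "wrist"; returns the picture (400x640x3 uint8, red, green, blue); there is no depth.
- get_calibration(name): a dict with "camera_matrix" (3x3 intrinsics, pixels), "R" (3x3) and "t" (3): a world point X has camera coordinates R X + t. Camera axes: x right, y down, z forward; pixel columns grow to the right and rows downward; lengths in m; the calibration is good to about 2 mm. A picture is of the moment at which its call begins: read the wrist's pose just before it. get_calibration takes no time and is no camera call; for the wrist camera it gives the pose at the moment of the call.
- close_job(): hands the job in, once; it reports no verdict.
Trained networks look in the newest picture that a camera, given by its name, has taken for a name from the list of things; names that differ only in an ending like _2 or _b are one class to them, and where a whole thing is asked for, a point or a joint stands for the part that bears it (a point fixed in the world has none). Each returns a list of dicts, best first, with "conf" (0 to 1); they miss things now and then, are a little off and sometimes report something else, mostly with a low value. They report only what shows in the picture. A call takes as long as a camera call.
- look_for(label, camera): "bbox" ([left, top, right, bottom] in pixels, round what is visible of it).
The state is a dict: "time": time; "joint_positions": joint angles; "qvel": joint speeds; "joint_torque": joint torques, N m; "tool_pos": TCP position; "ee_rot": TCP orientation; "wrist_force": force on the tool from outside, world axes, zero at the start; "wrist_torque": the same for the moment, N m; "width": finger opening in m.
Only numpy, scipy, OpenCV 4.12 (cv2) and the standard library are available. Lean on these libraries where they do the work, as an engineer would, in place of code of your own. Each camera call takes 0.05 s, during which the arm holds its last target.

## Working session

There is one attempt and no reset: what is moved stays moved. The work goes in short steps, Python scripts to look and compute and a tool call to move; the robot and the scene stay as the last step left them, time stands still between calls to the robot, and variables do not carry over. Pictures are saved under pics/ and viewed, and the job is handed in when it is done.

Besides the shell and the picture viewer there is one more tool, called after ">>>" by a JSON object that holds its "api" and its "payload". jog_arm: Moves the arm, as the interface text tells. Its arguments: {"type":"object","properties":{"moves":{"type":"array","items":{"type":"array","items":{"type":"number"}}}},"required":["moves"]}

```bash
ls; mkdir -p pics
python3 - <<'E'
from bench import *
import cv2
for n in ["scene","top","wrist"]:
    im=snapshot(n); cv2.imwrite(f"pics/{n}0.png",im[:,:,::-1])
    c=get_calibration(n); print(n,c)
    for l in ["key_red","key_yellow","key_blue","rack","holder","block","vessel_a","key_red_hub","rack_hole0"]:
        try: print(l,[(round(d['conf'],2),[round(x) for x in d['bbox']]) for d in look_for(l,n)[:3]])
        except Exception as e: print(l,e)
print(get_obs())
E
```

```text
pics
scene {'camera_matrix': array([[470.02567159,   0.        , 319.64592143],
       [  0.        , 470.02567159, 197.63159371],
       [  0.        ,   0.        ,   1.        ]]), 'R': array([[ 8.36021773e-01,  5.48696259e-01,  1.04159820e-04],
       [ 4.06413087e-01, -6.19104272e-01, -6.71965998e-01],
       [-3.68640743e-01,  5.61820537e-01, -7.40581992e-01]]), 't': array([-0.49090893, -0.19983577,  1.67449282])}
key_red [(0.61, [304, 143, 338, 168])]
key_yellow [(0.6, [337, 117, 372, 137])]
key_blue [(0.69, [323, 126, 354, 150]), (0.43, [310, 240, 382, 301])]
rack [(0.79, [302, 123, 367, 194]), (0.21, [324, 126, 352, 151])]
holder [(0.83, [208, 215, 296, 276]), (0.43, [325, 127, 354, 153])]
block [(0.69, [309, 238, 379, 300])]
vessel_a [(0.8, [244, 212, 270, 250]), (0.65, [320, 249, 346, 283]), (0.57, [346, 230, 368, 257])]
key_red_hub [(0.7, [302, 147, 338, 168])]
rack_hole0 [(0.71, [303, 123, 369, 188]), (0.26, [319, 126, 357, 153])]
top {'camera_matrix': array([[432.77914766,   0.        , 315.96840742],
       [  0.        , 432.77914766, 198.27785652],
       [  0.      
[... 1373 characters left out ...]

key_red_hub []
rack_hole0 []
{'time': 1.5, 'joint_positions': array([ 1.20189056e+00,  8.72014032e-02,  1.37071335e+00,  8.93320525e-06,
        1.68361069e+00, -1.03082485e-01]), 'qvel': array([-0.00159302, -0.00078452, -0.00064433, -0.00096859, -0.00036299,
       -0.0017115 ]), 'joint_torque': array([-2.29195035e-05, -3.40026248e+01, -3.02593946e+01,  7.17589818e-02,
        2.38080835e-02, -4.04754724e-05]), 'tool_pos': array([0.14448122, 0.5306871 , 0.30269833]), 'ee_rot': array([-3.14159074e+00, -6.77659451e-05,  1.30497405e+00]), 'wrist_force': array([ 0.6217722 , -0.20301975, -0.21154191]), 'wrist_torque': array([-0.00121706,  0.00188274,  0.01676819]), 'width': 0.09399791497885025}
```

Run:
```python
import cv2
t=cv2.imread("pics/top0.png"); 
cv2.imwrite("pics/topA.png",cv2.resize(t[110:310,160:360],None,fx=3,fy=3,interpolation=cv2.INTER_CUBIC))
cv2.imwrite("pics/topB.png",cv2.resize(t[110:310,320:520],None,fx=3,fy=3,interpolation=cv2.INTER_CUBIC))
```

```text
(no output)
```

View pics/top0.png

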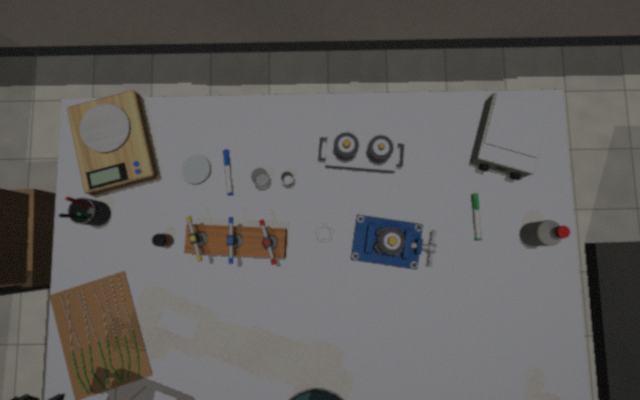

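View pics/scene0.png

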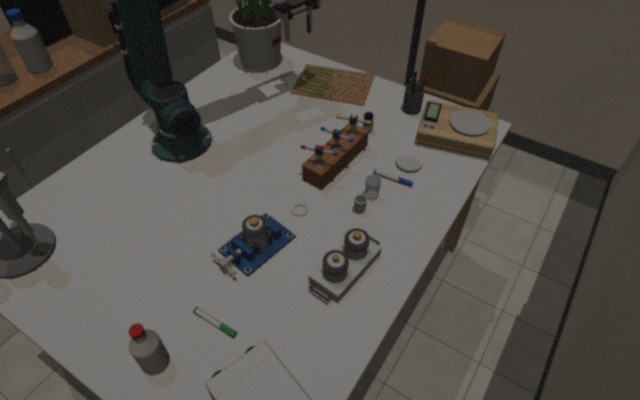

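```bash
ls pics
```

```text
scene0.png
top0.png
topA.png
topB.png
wrist0.png
```

View crops.

View pics/topA.png

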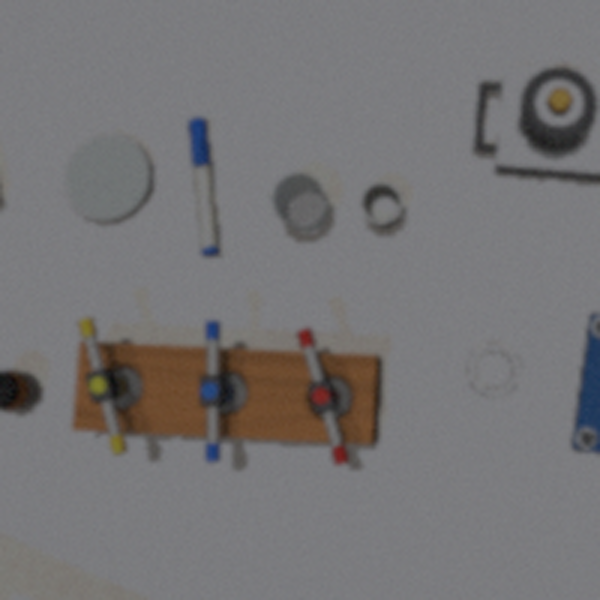

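View pics/topB.png

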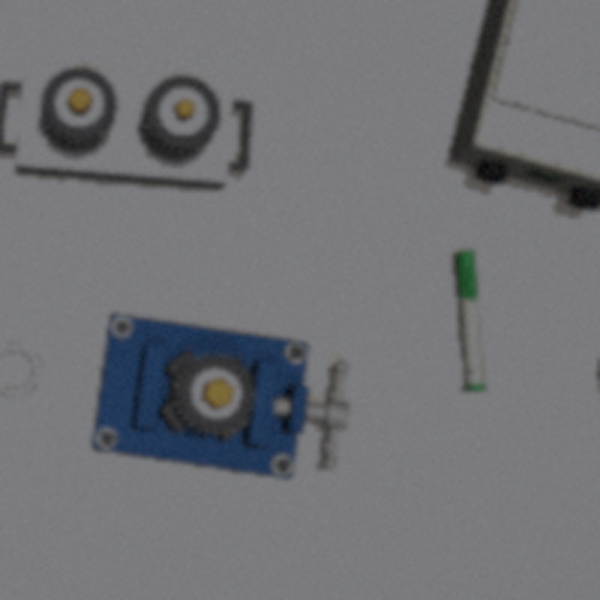

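View pics/wrist0.png

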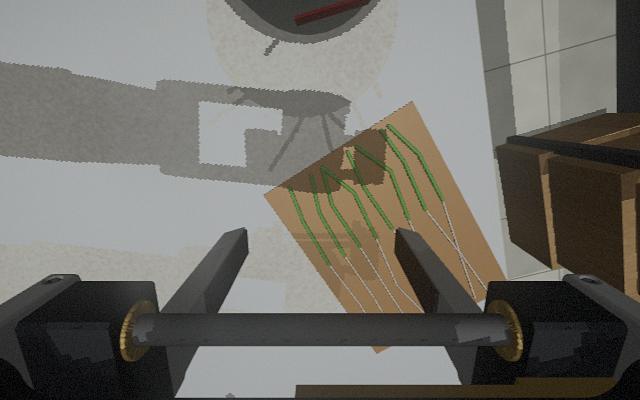

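```bash
cat > h.py <<'E'
import numpy as np, cv2
from bench import *
def w(c,uv,z):
    K,R,t=c["camera_matrix"],c["R"],c["t"]
    d=R.T@np.linalg.solve(K,[uv[0],uv[1],1.]); o=-R.T@t
    return o+d*(z-o[2])/d[2]
def pr(c,X):
    p=c["camera_matrix"]@(c["R"]@np.asarray(X,float)+c["t"]); return p[:2]/p[2]
E
python3 - <<'E'
from h import *
c=get_calibration("top")
A=lambda x,y:(160+x/3,110+y/3); B=lambda x,y:(320+x/3,110+y/3)
for n,p,z in [("hubY",A(98,385),.138),("hubB",A(210,390),.138),("hubR",A(322,397),.138),
 ("Yt1",A(87,327),.124),("Yt2",A(118,446),.124),("Bt1",A(212,330),.124),("Bt2",A(212,453),.124),("Rt1",A(305,339),.124),("Rt2",A(340,455),.124),
 ("nut",B(217,393),.112),("nutb1",B(80,100),.112),("nutb2",B(184,109),.112),("seal",A(494,372),0),("beaker",A(305,210),.0),("rackTL",A(80,345),.07),("rackTR",A(380,356),.07),("rackBL",A(75,428),.07),("rackBR",A(376,443),.07)]:
    print(n,w(c,p,z).round(3))
c=get_calibration("wrist"); print(-c["R"].T@c["t"])
E
```

```text
hubY [0.518 0.304 0.138]
hubB [0.512 0.209 0.138]
hubR [0.505 0.114 0.138]
Yt1 [0.569 0.319 0.124]
Yt2 [0.466 0.29  0.124]
Bt1 [0.564 0.211 0.124]
Bt2 [0.459 0.21  0.124]
Rt1 [0.555 0.13  0.124]
Rt2 [0.456 0.101 0.124]
nut [ 0.504 -0.208  0.112]
nutb1 [ 0.765 -0.095  0.112]
nutb2 [ 0.755 -0.187  0.112]
seal [ 0.529 -0.034  0.   ]
beaker [0.688 0.147 0.   ]
rackTL [0.557 0.341 0.07 ]
rackTR [0.542 0.07  0.07 ]
rackBL [0.482 0.344 0.07 ]
rackBR [0.465 0.074 0.07 ]
[0.06767844 0.55120908 0.38453975]
```

>>> {"api": "jog_arm", "payload": {"moves": [[0, 0, 0.033, 46, -40, 6, 94], [0, 0, 0.033, 46, -40, 6, 94], [0, 0, 0.033, 46, -40, 6, 94], [0, 0, 0.033, 46, -40, 6, 94], [0, 0, 0.033, 46, -40, 6, 94], [0, 0, 0.033, 46, -40, 6, 94], [0, 0, 0.033, 46, -40, 6, 94], [0, 0, 0.035, 44, -40, 6, 94], [0, 0, 0, 0, 0, 0, 94], [0, 0, 0, 0, 0, 0, 94]]}}

```text
time: 2.75
tool_pos: [0.5103, 0.2108, 0.3505]
ee_rot: [-3.141, -0.0, 1.57]
wrist_force: [-0.3, -0.2, -0.2]
width: 0.0938
```

Run:
```python
from h import *
import pickle
o=get_obs(); print(o["time"],o["tool_pos"],o["ee_rot"],o["qvel"].round(3),o["wrist_force"])
c=get_calibration("wrist"); im=snapshot("wrist"); cv2.imwrite("pics/wrist1.png",im[:,:,::-1]); pickle.dump(c,open("c1.pkl","wb"))
for l in ["key_red_hub","key_yellow_hub","key_blue_hub","key_red","rack_hole0"]:
    print(l,[(round(d['conf'],2),[round(x) for x in d['bbox']]) for d in look_for(l,"wrist")[:3]])
```

```text
2.75 [0.51032845 0.21075591 0.35048493] [-3.14075259e+00 -4.81701986e-04  1.57039192e+00] [ 0.031 -0.014  0.012  0.001  0.    -0.002] [-0.30093599 -0.19698508 -0.21019506]
key_red_hub [(0.97, [206, 133, 263, 242])]
key_yellow_hub [(0.85, [381, 141, 428, 241])]
key_blue_hub [(0.58, [311, 138, 337, 248]), (0.24, [208, 138, 438, 220])]
key_red [(0.8, [204, 131, 256, 241])]
rack_hole0 [(0.71, [213, 140, 439, 218])]
```

View pics/wrist1.png

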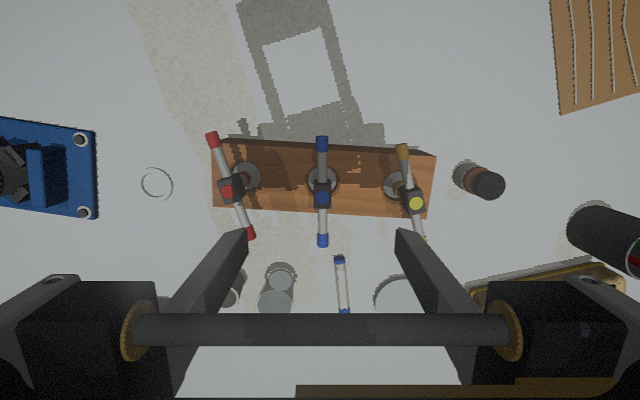

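>>> {"api": "jog_arm", "payload": {"moves": [[0, 0, 0, 0, -52, -11, 94], [0, 0, 0, 0, -52, -11, 94], [0, 0, 0, 0, -52, -11, 94], [0, 0, 0, 0, -52, -11, 94], [0, 0, 0, 0, -52, -11, 94], [0, 0, 0, 0, -52, -11, 94], [0, 0, 0, 0, -52, -11, 94], [0, 0, 0, -6, -54, -13, 94], [0, 0, 0, 0, 0, 0, 94], [0, 0, 0, 0, 0, 0, 94]]}}

```text
time: 4.3
tool_pos: [0.5046, -0.2065, 0.2609]
ee_rot: [3.141, -0.001, 1.571]
wrist_force: [-0.4, 0.2, 0.4]
width: 0.0944
```

Run:
```python
from h import *
import pickle
o=get_obs(); print(o["time"],o["tool_pos"],o["ee_rot"],o["qvel"].round(3),o["wrist_force"])
c=get_calibration("wrist"); im=snapshot("wrist"); cv2.imwrite("pics/wrist2.png",im[:,:,::-1]); pickle.dump(c,open("c2.pkl","wb"))
uv=pr(c,[.504,-.208,.112]); print(uv)
u,v=uv.round().astype(int)
cr=im[v-50:v+50,u-60:u+60,::-1]; print(u-60,v-50)
cv2.imwrite("pics/nut2.png",cv2.resize(cr,None,fx=6,fy=6,interpolation=cv2.INTER_CUBIC))
```

```text
4.3 [ 0.50459767 -0.20653394  0.26088314] [ 3.14131368e+00 -8.11033551e-04  1.57144124e+00] [ 0.024 -0.013 -0.003 -0.002 -0.003 -0.001] [-0.36638171  0.24747794  0.35137165]
[319.6505175  213.19043772]
260 163
```

View pics/wrist2.png

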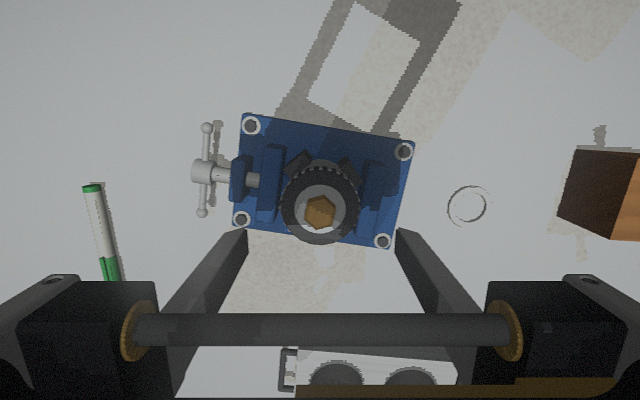

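View pics/nut2.png

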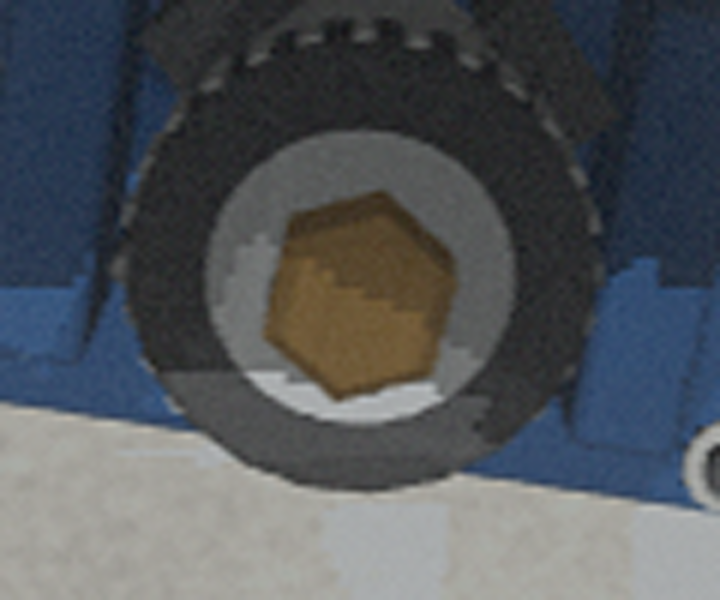

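```bash
cat > nutfit.py <<'E'
from h import *
from scipy.optimize import minimize
def fit(im,c,x0=(.504,-.208),S=8):
    K=c["camera_matrix"]
    u,v=pr(c,[x0[0],x0[1],.108]).round().astype(int)
    cr=im[v-30:v+30,u-30:u+30].astype(np.uint8)
    big=cv2.resize(cr,None,fx=S,fy=S,interpolation=cv2.INTER_CUBIC)
    hsv=cv2.cvtColor(cv2.GaussianBlur(big,(0,0),4),cv2.COLOR_RGB2HSV)
    m=((hsv[...,0]>8)&(hsv[...,0]<32)&(hsv[...,1]>90)).astype(np.uint8)
    n,l,st,_=cv2.connectedComponentsWithStats(m); k=1+np.argmax(st[1:,4]); m=(l==k).astype(np.uint8)
    def poly(p,af):
        x,y,yaw=p; pts=[]
        for z,d in((.096,0),(.1095,0),(.112,2.5)):
            r=(af)/np.sqrt(3)-d*1e-3
            for i in range(6):
                a=yaw+i*np.pi/3; pts.append(pr(c,[x+r*np.cos(a),y+r*np.sin(a),z]))
        q=(np.array(pts)-[u-30,v-30]+.5)*S-.5
        return cv2.convexHull(q.astype(np.float32))
    def cost(p,af):
        h=poly(p,af); a=np.zeros_like(m); cv2.fillConvexPoly(a,np.round(h*16).astype(np.int32),1,shift=4)
        return 1-(a&m).sum()/((a|m).sum())
    best={}
    for af in (.016,.02,.022,.024,.026):
        r=[]
        for y0 in np.deg2rad([0,15,30,45]):
            o=minimize(cost,[*x0,y0],args=(af,),method="Nelder-Mead",options=dict(initial_simplex=[[*x0,y0],[x0[0]+.003,x0[1],y0],[x0[0],x0[1]+.003,y0],[*x0,y0+.15]],xatol=1e-5,fatol=1e-5))
            r.append((o.fun,*o.x))
        b=min(r); best[af]=b; print(af,round(b[0],4),np.round(b[1:3],4),"yaw mod60 deg",round(np.rad2deg(b[3])%60,2))
    return big,m,best,poly
E
python3 - <<'E'
from nutfit import *
import pickle
im=cv2.imread("pics/wrist2.png")[:,:,::-1].copy(); c=pickle.load(open("c2.pkl","rb"))
big,m,best,poly=fit(im,c)
out=big[:,:,::-1].copy()
cv2.drawContours(out,cv2.findContours(m,0,1)[0],-1,(0,255,0),1)
for af,col in((.02,(255,0,0)),(.024,(0,0,255))):
    cv2.polylines(out,[poly(best[af][1:],af).astype(np.int32)],True,col,1)
cv2.imwrite("pics/nutfit2.png",out)
E
```

```text
0.016 0.4453 [ 0.507 -0.208] yaw mod60 deg 28.86
0.02 0.1833 [ 0.5056 -0.2084] yaw mod60 deg 31.9
0.022 0.0407 [ 0.5057 -0.2081] yaw mod60 deg 44.52
0.024 0.0989 [ 0.506  -0.2082] yaw mod60 deg 50.72
0.026 0.2199 [ 0.5073 -0.2084] yaw mod60 deg 50.25
```

View pics/nutfit2.png

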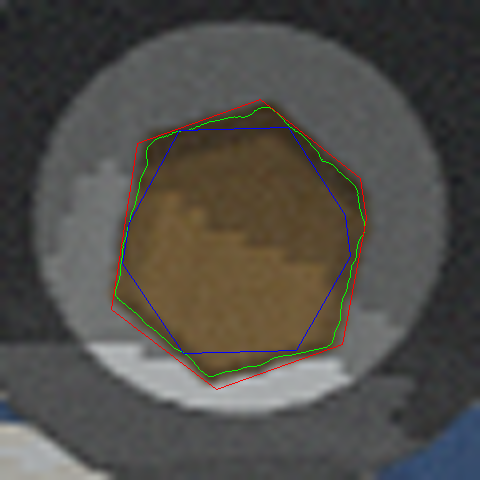

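Run:
```python
from h import *
im=snapshot("top"); c=get_calibration("top")
im0=cv2.imread("pics/top0.png")[:,:,::-1]
for n,X in (("clamp",[.5055,-.208,.112]),("b1",[.765,-.095,.112]),("b2",[.755,-.187,.112])):
    u,v=pr(c,X).round().astype(int)
    p=im0[v-12:v+13,u-12:u+13].astype(float)
    s=p[...,0]-p[...,2]; 
    s=s-np.median(s); print(n,(u,v),"sum R-B",round(s[s>8].sum()),"count>15",(s>15).sum(),"max",s.max())
```

```text
clamp (np.int64(392), np.int64(240)) sum R-B 4403 count>15 83 max 71.0
b1 (np.int64(347), np.int64(143)) sum R-B 2815 count>15 57 max 72.0
b2 (np.int64(381), np.int64(146)) sum R-B 1701 count>15 38 max 69.0
```

```bash
sed -i 's/hsv\[...,1\]>90/hsv[...,1]>TH/; s/GaussianBlur(big,(0,0),4)/GaussianBlur(big,(0,0),2)/; s/^def fit/TH=60\ndef fit/' nutfit.py
python3 - <<'E'
import nutfit; from nutfit import *
import pickle
im=cv2.imread("pics/wrist2.png")[:,:,::-1].copy(); c=pickle.load(open("c2.pkl","rb"))
for th in (45,60,75):
    nutfit.TH=th; print(th); big,m,best,poly=fit(im,c)
    out=big[:,:,::-1].copy()
    cv2.drawContours(out,cv2.findContours(m,0,1)[0],-1,(0,255,0),1)
    cv2.polylines(out,[poly(best[.024][1:],.024).astype(np.int32)],True,(0,0,255),1)
    cv2.imwrite(f"pics/nutfit2_{th}.png",out)
E
```

```text
45
0.016 0.4905 [ 0.507 -0.208] yaw mod60 deg 28.86
0.02 0.2477 [ 0.5052 -0.2079] yaw mod60 deg 30.03
0.022 0.1145 [ 0.5056 -0.208 ] yaw mod60 deg 38.58
0.024 0.0255 [ 0.5058 -0.2082] yaw mod60 deg 46.57
0.026 0.1513 [ 0.5065 -0.2085] yaw mod60 deg 49.95
60
0.016 0.4793 [ 0.5062 -0.2101] yaw mod60 deg 25.75
0.02 0.2333 [ 0.5057 -0.2084] yaw mod60 deg 26.0
0.022 0.0954 [ 0.5057 -0.2082] yaw mod60 deg 39.97
0.024 0.0444 [ 0.5058 -0.2082] yaw mod60 deg 47.78
0.026 0.1701 [ 0.506  -0.2079] yaw mod60 deg 49.94
75
0.016 0.468 [ 0.507 -0.208] yaw mod60 deg 28.86
0.02 0.2148 [ 0.5055 -0.2079] yaw mod60 deg 30.02
0.022 0.0773 [ 0.5059 -0.2081] yaw mod60 deg 41.46
0.024 0.063 [ 0.506  -0.2082] yaw mod60 deg 49.51
0.026 0.1873 [ 0.5069 -0.2084] yaw mod60 deg 49.76
```

View pics/nutfit2_60.png

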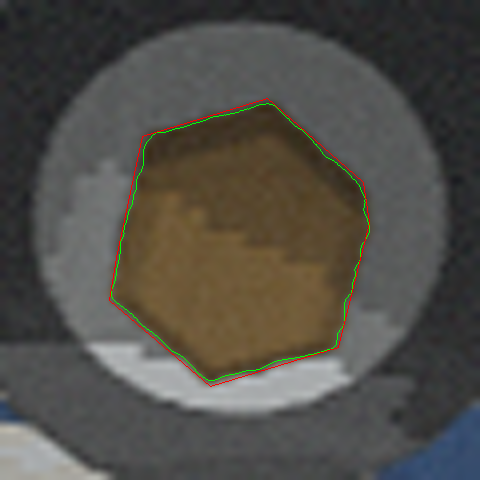

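>>> {"api": "jog_arm", "payload": {"moves": [[0, 0, 0, 0, 52, 10, 94], [0, 0, 0, 0, 52, 10, 94], [0, 0, 0, 0, 52, 10, 94], [0, 0, 0, 0, 52, 9, 94], [0, 0, 0, 0, 52, 0, 94], [0, 0, 0, 0, 52, 0, 94], [0, 0, 0, 0, 52, 0, 94], [0, 0, 0, 6, 51, 0, 70], [0, 0, 0, 0, 0, 0, 60], [0, 0, 0, 0, 0, 0, 60]]}}

```text
time: 5.65
tool_pos: [0.5099, 0.2085, 0.3001]
ee_rot: [3.141, 0.0, 1.573]
wrist_force: [-1.1, -0.6, -0.3]
width: 0.0673
```

Run:
```python
from h import *
import pickle
o=get_obs(); print(o["time"],o["tool_pos"],o["ee_rot"],o["qvel"].round(3),o["wrist_force"])
c=get_calibration("wrist"); im=snapshot("wrist"); cv2.imwrite("pics/wrist3.png",im[:,:,::-1]); pickle.dump(c,open("c3.pkl","wb"))
print(pr(c,[.512,.209,.138]))
cr=im[100:300,220:420,::-1]
cv2.imwrite("pics/key3.png",cv2.resize(cr,None,fx=3,fy=3,interpolation=cv2.INTER_CUBIC))
print([(round(d['conf'],2),[round(x) for x in d['bbox']]) for d in look_for("key_blue_hub","wrist")[:3]])
```

```text
5.65 [0.50985153 0.20846035 0.30008636] [3.14109964e+00 3.44410855e-04 1.57321339e+00] [-0.036 -0.006  0.008  0.001 -0.004  0.002] [-1.08980793 -0.62653514 -0.26824436]
[322.28774943 211.1676029 ]
[(0.84, [311, 141, 344, 270])]
```

View pics/key3.png

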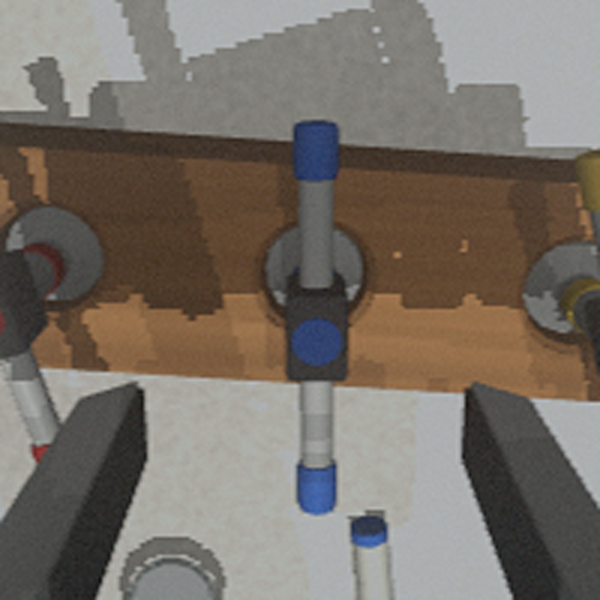

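Run:
```python
from h import *
import pickle
c=pickle.load(open("c3.pkl","rb"))
P=lambda x,y:(220+x/3-.33,100+y/3-.33)
for p,z in (((317,341),.138),((316,150),.126),((318,490),.126)): print(w(c,P(*p),z).round(4))
```

```text
[0.5139 0.2116 0.138 ]
[0.4616 0.2111 0.126 ]
[0.5671 0.2124 0.126 ]
```

>>> {"api": "jog_arm", "payload": {"moves": [[0, 0, 0.01, 4, 2, -20, 60], [0, 0, 0, 0, 0, -30, 60], [0, 0, 0, 0, 0, -24, 60], [0, 0, 0, 0, 0, 0, 60], [0, 0, 0, 0, 0, 0, 60], [0, 0, 0, 0, 0, 0, 60]]}}

```text
time: 6.5
tool_pos: [0.5152, 0.2096, 0.2276]
ee_rot: [3.139, -0.001, 1.58]
wrist_force: [-0.8, -0.1, 0.5]
width: 0.06
```

Run:
```python
from h import *
import pickle
o=get_obs(); print(o["time"],o["tool_pos"],o["ee_rot"],o["qvel"].round(3),o["wrist_force"],o["width"])
c=get_calibration("wrist"); im=snapshot("wrist"); cv2.imwrite("pics/wrist4.png",im[:,:,::-1])
print(pr(c,[.514,.2116,.138]))
```

```text
6.5 [0.51518321 0.20957439 0.22756486] [ 3.13851765e+00 -9.28042656e-04  1.58049114e+00] [ 0.004  0.     0.003 -0.     0.     0.002] [-0.78596934 -0.14401635  0.54758153] 0.059978228765935775
[324.98441997 243.31996732]
```

View pics/wrist4.png

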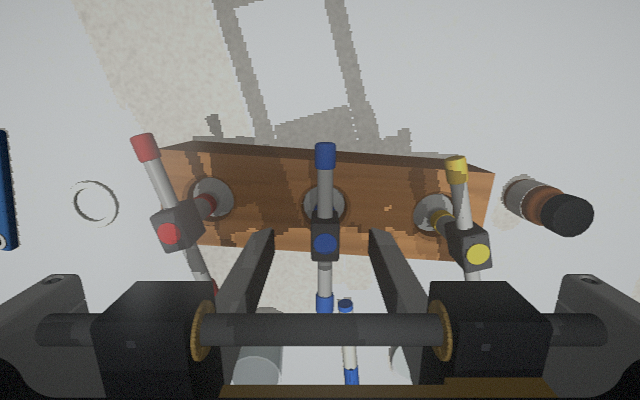

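>>> {"api": "jog_arm", "payload": {"moves": [[0.002, 0, 0, -1, 2, -13, 60], [0, 0, 0, 0, 0, -13, 60], [0, 0, 0, 0, 0, 0, 60], [0, 0, 0, 0, 0, 0, 10], [0, 0, 0, 0, 0, 0, 10], [0, 0, 0, 0, 0, 0, 10], [0, 0, 0, 0, 0, 0, 10], [0, 0, 0, 0, 0, 0, 10], [0, 0, 0, 0, 0, 0, 10]]}}

```text
time: 7.68
tool_pos: [0.5136, 0.2117, 0.1999]
ee_rot: [3.141, -0.002, 1.581]
wrist_force: [-0.7, -0.0, 0.8]
width: 0.018
```

>>> {"api": "jog_arm", "payload": {"moves": [[0, 0, 0, 0, 0, 15, 10], [0, 0, 0, 0, 0, 25, 10], [0, 0, 0, 0, 0, 35, 10], [0, 0, 0, 0, 0, 40, 10], [0, 0, 0, 0, 0, 40, 10], [0, 0, 0, 0, 0, 15, 10], [0, 0, 0, 0, 0, 0, 10]]}}

```text
time: 8.55
tool_pos: [0.5136, 0.2117, 0.3702]
ee_rot: [3.141, -0.002, 1.581]
wrist_force: [-0.6, 0.1, -4.8]
width: 0.0177
```

Run:
```python
from h import *
o=get_obs(); print(o["time"],o["tool_pos"],o["ee_rot"],o["wrist_force"],o["width"])
im=snapshot("wrist"); cv2.imwrite("pics/wrist5.png",im[:,:,::-1])
im=snapshot("scene"); cv2.imwrite("pics/scene5.png",cv2.resize(im[60:260,200:460,::-1],None,fx=3,fy=3))
```

```text
8.55 [0.51355895 0.21171886 0.37017713] [ 3.14057009e+00 -2.36745674e-03  1.58101778e+00] [-0.58906075  0.10009172 -4.83813406] 0.017664889471302726
```

View pics/wrist5.png

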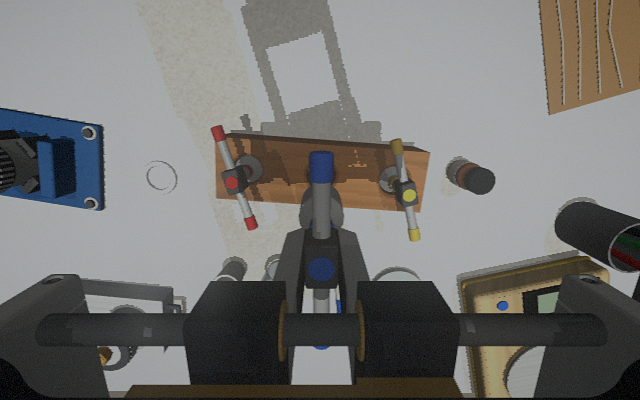

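View pics/scene5.png

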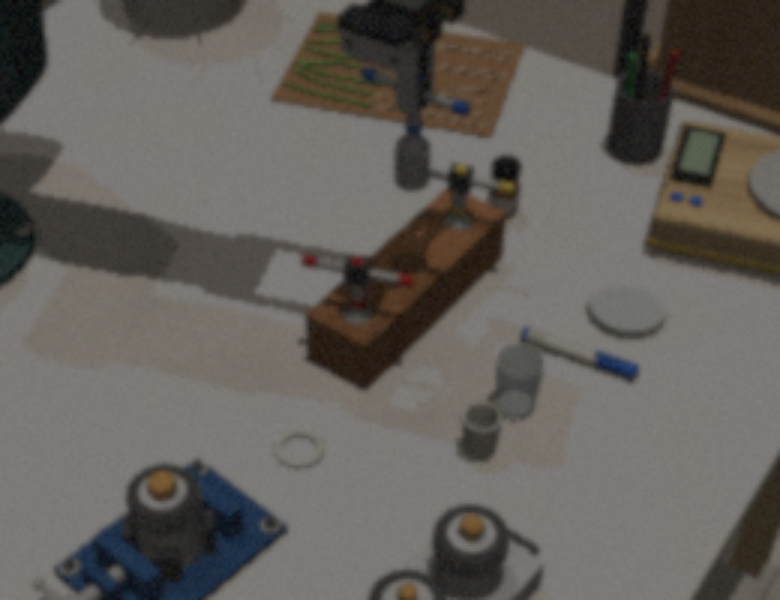

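>>> {"api": "jog_arm", "payload": {"moves": [[0, 0, -0.0234, -0.8, -30, 0, 10], [0, 0, -0.0234, -0.8, -45, 0, 10], [0, 0, -0.0234, -0.8, -50, 0, 10], [0, 0, -0.0234, -0.8, -50, 0, 10], [0, 0, -0.0234, -0.8, -50, 0, 10], [0, 0, -0.0234, -0.8, -50, 0, 10], [0, 0, -0.0234, -0.8, -50, 0, 10], [0, 0, -0.0234, -0.8, -45, 0, 10], [0, 0, -0.0234, -0.8, -30, 0, 10], [0, 0, -0.0234, -0.4, -19.7, 0, 10], [0, 0, 0, 0, 0, 0, 10], [0, 0, 0, 0, 0, 0, 10]]}}

```text
time: 10.15
tool_pos: [0.506, -0.207, 0.3692]
ee_rot: [-3.141, -0.003, 1.348]
wrist_force: [0.4, -1.2, -3.3]
width: 0.0178
```

Run:
```python
from h import *
import pickle
o=get_obs(); print(o["time"],o["tool_pos"],o["ee_rot"],o["wrist_force"],o["width"],o["qvel"].round(3))
c=get_calibration("wrist");pickle.dump(c,open("c6.pkl","wb"))
im=snapshot("wrist"); cv2.imwrite("pics/wrist6.png",im[:,:,::-1])
im=snapshot("scene"); cv2.imwrite("pics/scene6r.png",im[:,:,::-1]); cv2.imwrite("pics/scene6.png",cv2.resize(im[130:290,180:380,::-1],None,fx=4,fy=4*.93,interpolation=cv2.INTER_CUBIC))
```

```text
10.15 [ 0.50596022 -0.20702767  0.36919772] [-3.14055841 -0.00321647  1.34825581] [ 0.38779704 -1.21424103 -3.34629549] 0.01775030270865426 [ 0.012 -0.01  -0.002 -0.004 -0.003 -0.002]
```

View pics/wrist6.png

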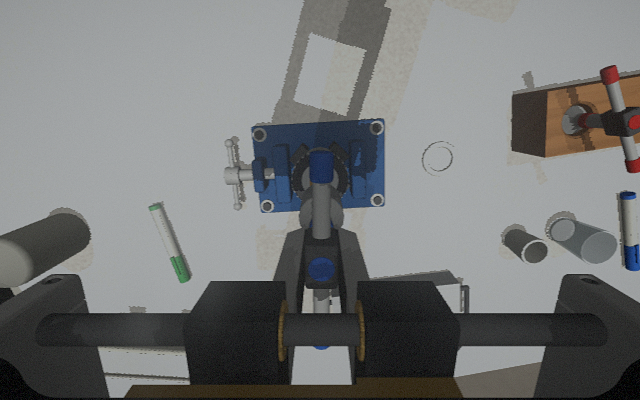

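View pics/scene6.png

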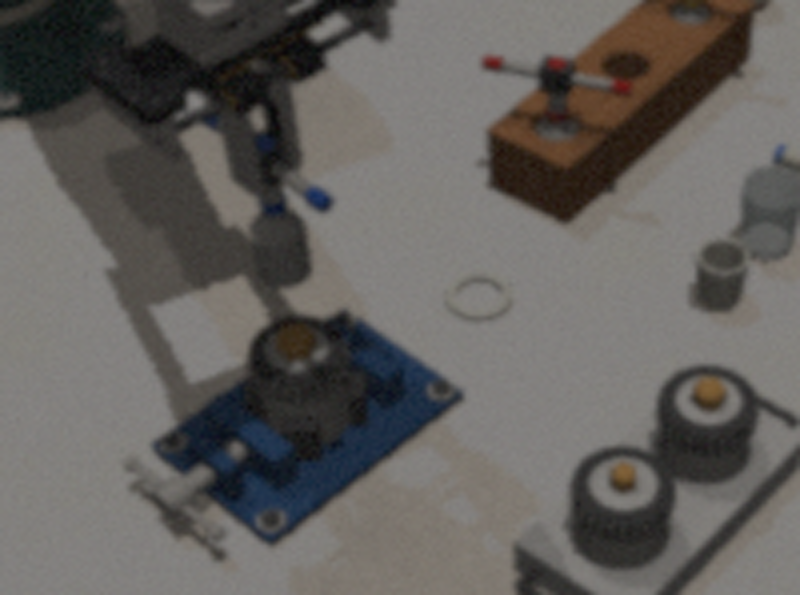

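>>> {"api": "jog_arm", "payload": {"moves": [[0, 0, 0, 0, 0, -20, 10], [0, 0, 0, 0, 0, -20, 10], [0, 0, 0, 0, 0, -17, 10], [0, 0, 0, 0, 0, -4, 10], [0, 0, 0, 0, 0, 0, 10], [0, 0, 0, 0, 0, 0, 10]]}}

```text
time: 11.0
tool_pos: [0.5062, -0.2081, 0.3099]
ee_rot: [3.14, -0.002, 1.347]
wrist_force: [0.2, 0.8, -4.3]
width: 0.0178
```

Run:
```python
from h import *
import pickle
o=get_obs(); print(o["time"],o["tool_pos"],o["ee_rot"],o["wrist_force"],o["width"],o["qvel"].round(3))
im=snapshot("scene"); c=get_calibration("scene")
print(pr(c,[.506,-.208,.112]),pr(c,[.506,-.208,.2]))
u,v=pr(c,[.506,-.208,.13]).round().astype(int)
cv2.imwrite("pics/scene7.png",cv2.resize(im[v-50:v+50,u-60:u+60,::-1],None,fx=6,fy=6,interpolation=cv2.INTER_CUBIC))
im=snapshot("top"); c=get_calibration("top")
u,v=pr(c,[.506,-.208,.13]).round().astype(int)
cv2.imwrite("pics/wrist7.png",snapshot("wrist")[:,:,::-1])
```

```text
11.0 [ 0.5062061  -0.2081067   0.30985607] [ 3.13959420e+00 -1.56829766e-03  1.34710246e+00] [ 0.1532929   0.76069719 -4.31138052] 0.017848176025467063 [-0.003  0.    -0.004 -0.    -0.001 -0.001]
[253.23767163 219.27741711] [249.7023902  197.70451512]
```

View pics/scene7.png

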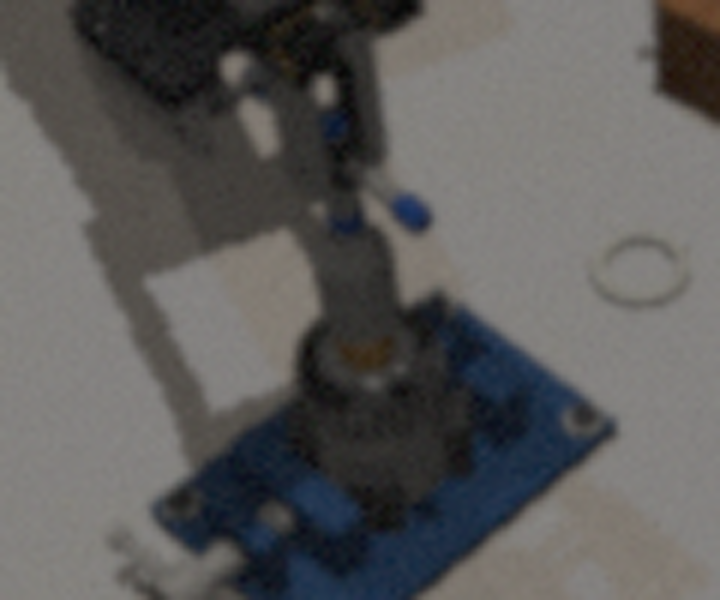

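View pics/wrist7.png

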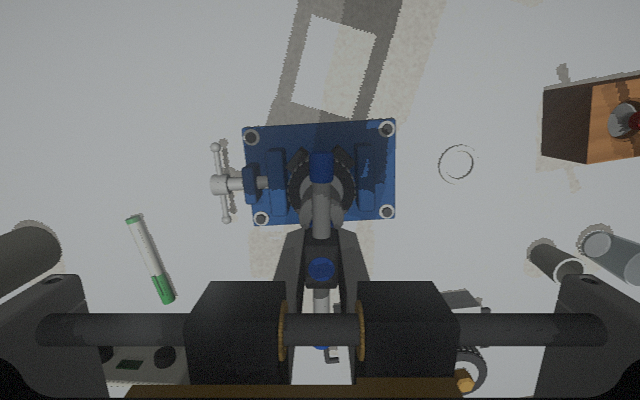

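>>> {"api": "jog_arm", "payload": {"moves": [[0, 0, 0, 0, 0, -3, 10], [0, 0, 0, 0, 0, -3, 10], [0, 0, 0, 0, 0, -3, 10], [0, 0, 0, 0, 0, -1.5, 10], [0, 0, 0, 0, 0, -1.5, 10], [0, 0, 0, 0, 0, 0, 10]]}}

```text
time: 11.9
tool_pos: [0.5058, -0.208, 0.2966]
ee_rot: [-3.141, -0.002, 1.347]
wrist_force: [0.5, -0.7, -3.5]
width: 0.0175
```

>>> {"api": "jog_arm", "payload": {"moves": [[0, 0, 0, 0, 0, -2, 10], [0, 0, 0, 0, 0, -2, 10], [0, 0, 0, 0, 0, -2, 10], [0, 0, 0, 0, 0, -2, 10], [0, 0, 0, 0, 0, 0, 10]]}}

```text
time: 12.52
tool_pos: [0.5058, -0.208, 0.2884]
ee_rot: [-3.141, -0.002, 1.347]
wrist_force: [1.5, 0.6, -4.8]
width: 0.0179
```

>>> {"api": "jog_arm", "payload": {"moves": [[0, 0, 0, 0, 0, -2, 10], [0, 0, 0, 0, 0, -1.5, 10], [0, 0, 0, 0, 0, -0.5, 10], [0, 0, 0, 0, 0, 0, 10], [0, 0, 0, 0, 0, 0, 10]]}}

```text
time: 13.15
tool_pos: [0.5059, -0.208, 0.2848]
ee_rot: [3.142, -0.002, 1.347]
wrist_force: [-0.0, 0.4, -4.2]
width: 0.018
```

>>> {"api": "jog_arm", "payload": {"moves": [[0, 0, 0, 0, 0, -0.5, 10], [0, 0, 0, 0, 0, -0.5, 10], [0, 0, 0, 0, 0, -0.5, 10], [0, 0, 0, 0, 0, 0, 10], [0, 0, 0, 0, 0, 0, 10]]}}

```text
time: 13.78
tool_pos: [0.5059, -0.208, 0.2839]
ee_rot: [3.141, -0.002, 1.347]
wrist_force: [-0.9, 0.9, 0.8]
width: 0.0177
```

>>> {"api": "jog_arm", "payload": {"moves": [[0, 0, 0, 0, 0, -0.5, 10], [0, 0, 0, 0, 0, -0.5, 10], [0, 0, 0, 0, 0, 0, 10], [0, 0, 0, 0, 0, 0, 10], [0, 0, 0, 0, 0, 0, 10]]}}

```text
time: 14.4
tool_pos: [0.5059, -0.208, 0.2839]
ee_rot: [3.14, -0.002, 1.347]
wrist_force: [-2.6, 1.2, 5.8]
width: 0.0178
```

Run:
```python
from h import *
o=get_obs(); print(o["time"],o["tool_pos"],o["ee_rot"],o["wrist_force"],o["wrist_torque"],o["width"],o["qvel"].round(3))
im=snapshot("scene"); c=get_calibration("scene")
u,v=pr(c,[.506,-.208,.13]).round().astype(int)
cv2.imwrite("pics/scene8.png",cv2.resize(im[v-50:v+50,u-60:u+60,::-1],None,fx=6,fy=6,interpolation=cv2.INTER_CUBIC))
cv2.imwrite("pics/wrist8.png",snapshot("wrist")[:,:,::-1])
cv2.imwrite("pics/top8.png",snapshot("top")[:,:,::-1])
```

```text
14.4 [ 0.5059197  -0.2079757   0.28387543] [ 3.13986506e+00 -1.71418598e-03  1.34708874e+00] [-2.60129     1.20678725  5.76130676] [ 0.32309064  0.6201869  -0.06142202] 0.017833338309420847 [-0.    -0.     0.002 -0.002  0.     0.001]
```

View pics/scene8.png

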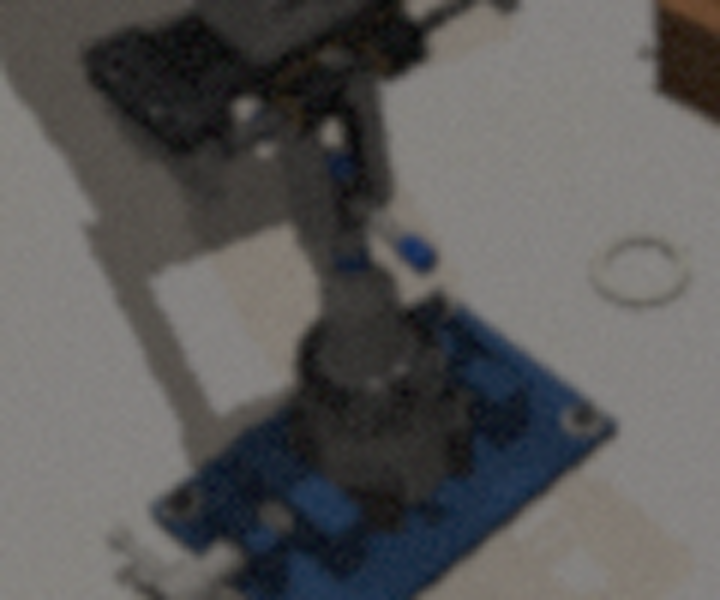

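View pics/wrist8.png

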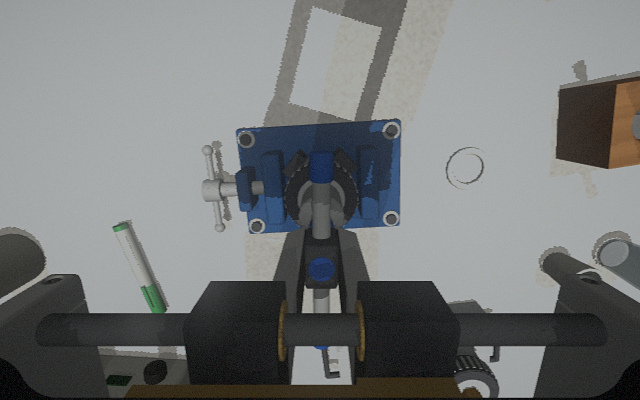

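View pics/top8.png

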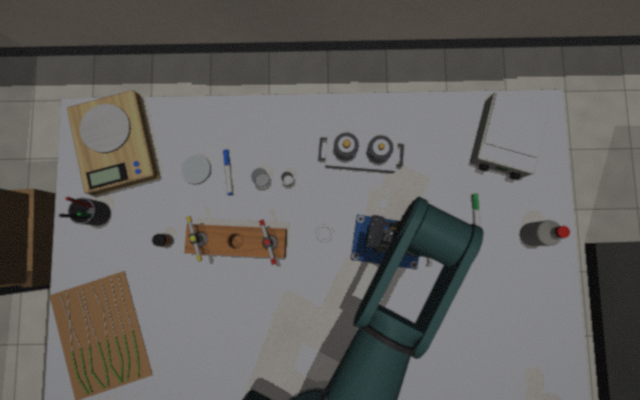

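Run:
```python
from bench import *
print(close_job()); o=get_obs(); print(o["time"],o["tool_pos"],o["wrist_force"],o["width"])
```

```text
the job is handed in; nothing more can be done
None
the job is handed in; nothing more can be done
```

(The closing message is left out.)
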